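Seat a roller cone in the checking cup and rock it free

TASK

Goods-in check of a tapered roller cone: lift the cone out of the tray by its yellow grip, lower it upright into the sprung steel cup of the blue checking stand with the grip along the stand's white line, and press it gently home until the cup gives by about 3 mm (a push of some 12 N), never by more than 4.5 mm. Then ease off, but keep the cup pressed down by about 1.5 to 2 mm while you rock the cone about 20 degrees anticlockwise (seen from above) and then about 20 degrees clockwise of the line to check that it turns freely. Bring the grip back onto the white line and let go, leaving the cone seated upright and the cartons, the tin and the tape roll undisturbed.

Things in the scene. Friction and masses are not known exactly. Their poses are not given: they have to be found in the camera images.
- cone: Loose steel roller cone, 0.28 to 0.42 kg, upright in the tray on its small end. The taper, with rollers, grows from radius 15 mm at the bottom to 29 mm at 30 mm height (half-angle 25 degrees); a flat flange of radius 31 mm tops it, from 30 to 34 mm. Origin: centre of the small end's underside; z up along the axis.
- grip (a point): Centre of the yellow bar grip that stands on the cone's flange: 56 mm long along the cone's x, 14 mm thick along its y, from 34 to 74 mm above the cone's underside (this point: 54 mm, on the axis). Either way round of the grip is equally good.
- red_dot (a point): Small red dot on the top of the grip, 20 mm from the cone's axis along the cone's +x, 74 mm above its underside.
- stand: Fixed checking stand: blue round foot of radius 70 mm, 12 mm thick; on it a black sleeve of radius 46 mm, up to 50 mm, out of which a steel cup sticks up. Origin: centre of the foot's underside, on the cup's axis; z up. The white line runs along the stand's x: white stripes on foot and sleeve on both sides of the cup.
- sleeve_top (a point): On the cup's axis, 50 mm above the foot's underside. The steel cup (mouth 54 mm across, outside 72 mm) tapers like the cone, 22 mm deep, open below; when seated, the cone's level 26 mm above its underside is at the cup's rim. The unloaded rim lies 4 to 24 mm above this point, differently each time, as the last user left its collar: this height is not measured, find it by feel.
- cup (a joint): How far the cup has been pushed down on its spring, m: 0 unloaded, growing downwards, hard stop at 0.009. The spring gives 1 mm per 5 N of total load on the cup, that is the push plus the cone's weight (the change of the force on the tool from the moment the held cone hangs free); the weight alone sinks it 0.5 to 0.8 mm.
- stand_mark (a point): White stripe on the foot of the stand, 58 mm from its axis along the stand's +x, 12 mm above the bench; a like stripe lies on the opposite side.
- tray: Fixed grey tray, 130 mm (its x) by 200 mm (its y), rim 18 mm high, floor and walls 4 mm thick; the cone stands in its +y half, a small carton in its -y half. Origin: centre of its underside.
- small_carton: Bystander: white and blue carton, 46 x 46 mm and 36 mm high, in the tray. Origin: centre of its underside.
- brown_carton: Bystander: brown carton, 70 x 110 mm and 60 mm high. Origin: centre of its underside.
- tin: Bystander: squat grey tin with a red lid and a paper band, radius 34 mm, 60 mm high. Origin: centre of its underside.
- tape_roll: Bystander: amber roll of packing tape lying flat, radius 50 mm, 48 mm high. Origin: centre of its underside.
There are look-alikes about, which are no part of the job. Of the things that look like the stand, the largest one is meant.

How it is judged (in metres and radians):
On the way, in this order (a step that is already met when the one before it is completed fails the run):
1. the cone stands upright and centred in the cup, grip along the white line, pressed home so that the cup has sunk at least 2.4 mm (value of joint cup above 0.0024 m and horizontal distance between cone and stand below 0.003 m and angle between cone's own z axis and vertical below 0.07 rad and angle between the x axis of cone and the x axis of stand, either way round below 0.14 rad and z of cone in the frame of stand below 0.048 m), for 0.2 s.
2. still seated, the cup kept down by 1 to 2.5 mm, the cone is turned at least 12 degrees anticlockwise of the line (value of joint cup between 0.001 and 0.0025 m and horizontal distance between cone and stand below 0.003 m and angle between cone's own z axis and vertical below 0.07 rad and ((x of red_dot in the frame of stand above 0.005 m and y of red_dot in the frame of stand above 0.0042 m) or (x of red_dot in the frame of stand below -0.005 m and y of red_dot in the frame of stand below -0.0042 m))), for 0.05 s.
3. still seated, the cup kept down by 1 to 2.5 mm, the cone is turned at least 12 degrees clockwise of the line (value of joint cup between 0.001 and 0.0025 m and horizontal distance between cone and stand below 0.003 m and angle between cone's own z axis and vertical below 0.07 rad and ((x of red_dot in the frame of stand above 0.005 m and y of red_dot in the frame of stand below -0.0042 m) or (x of red_dot in the frame of stand below -0.005 m and y of red_dot in the frame of stand above 0.0042 m))), for 0.05 s.
At the end, for the whole second after the job is handed in: The cone rests in the stand's cup, let go and still: its axis within 2.5 mm of the stand's axis, upright within 0.06 rad, its underside 20 to 50 mm above the stand's underside, and its grip within 0.14 rad of the white line, either way round (horizontal distance between cone and stand below 0.0025 m and angle between cone's own z axis and vertical below 0.06 rad and angle between the x axis of cone and the x axis of stand, either way round below 0.14 rad and z of cone in the frame of stand between 0.02 and 0.05 m and contact force between cone and stand above 1 N and linear speed of cone below 0.01 m/s); the robot touches nothing.
It fails at once if the cup is pushed down by more than 4.5 mm (value of joint cup above 0.0045 m).
It fails at once if a bystander is moved by more than 20 mm (distance of any of small_carton, brown_carton, tin, tape_roll from where it was at the start of the episode above 0.02 m).
It also fails if it takes over 58 s, if anything falls off the work surface, if the arm or the gripper's body presses on something with over 40 N, if the wrist force passes 120 N, or if a joint passes its speed limit or range.

ROBOT

A 7-joint arm with a two-finger parallel gripper is mounted at the origin on the work surface. World frame = base frame: x ahead of the robot, y to its left, z up, the work surface at z = 0. Lengths are in mm, angles in rad, forces in N, time in s.
With the tool pointing down it reaches from about 400 to 850 mm from the base axis. Payload 4.4 kg.
Tool frame: the origin (TCP) lies between the finger pads; the fingertips stand 22 mm ahead of it and the grasp point (between the pads) lies 3 mm ahead of it; z points along the fingers, x is the direction in which the jaws open and shut, and the axes are right-handed (so a half turn about z gives the same grasp; the last joint's range is limited). The gripper opens to 94 mm and grips with 3 to 60 N. Pads are 16 mm wide; open, the fingers measure 119 mm over their backs; the gripper's body (75 mm by 177 mm) begins 78 mm behind the grasp point.
Start: joints at [1.1, 0.628, 0.038, 1.517, -0.027, 0.996, -0.02], TCP at [256.021, -597.471, 227.478] pointing down, gripper open.
Joint ranges: [-3.06, 3.06], [-0.37, 2.12], [-1.25, 1.32], [0.18, 2.47], [-1.1, 4.24], [0.23, 1.98], [-2.94, 2.94]. Speed limits (rad/s): [2.57, 2.57, 3.14, 3.14, 3.14, 3.14, 3.14].

INTERFACE

Orientations are given as a unit quaternion [x, y, z, w].
In Python, from workcell import state, read_camera, camera_info, hand_in, recognise, silhouettes, landmark_of gives the robot as it stands.
- The arm moves only by the tool carry_out, never from a script. Its argument "plan" is one flat list of numbers, 7 for each row, row after row: the gripper's target within -1 to 1 (shut at 1, half-way at 0, fully open at -1), then the shift along the tool's x, y, z in mm, then the turn, a rotation vector about the tool's x, y, z in degrees. In form: [claw, dx, dy, dz, rx, ry, rz, claw, dx, dy, dz, rx, ry, rz, ...]. A call has 1 to 20 rows; each row shifts and turns the commanded pose from where the row before left it, along the tool's axes as they then stand; what a row does not reach is not made up. A row lasts 1/12 s, in which the tool goes at most 41.7 mm and 7.16 degrees, less where a joint would pass 70% of its speed; a pose out of reach is approached as far as the arm can. A call with a gripper value outside its range is refused whole. The fingers move at their own pace and stop on an object; "grip_force" is the grip in N (left out, the last holds). Time passes only in rows, so rows that do not move let the fingers close. It gives the time, the measured TCP pose, the force and the opening at its end, in the units of the state.
- state(): the state, without advancing time (a new reading comes with each control period).
- read_camera(name): name is "side" or "top"; returns the picture (420x560x3 uint8, blue, green, red); there is no depth.
- camera_info(name): a dict with "fx", "fy", "cx", "cy" (pixels), "cam_to_world" (4x4, takes a point from camera to world coordinates). Camera axes: x right, y up, looking along -z (the intrinsics and any distortion apply to the point x, -y, -z); pixel columns grow to the right and rows downward; lengths in mm; the calibration is good to about 2 mm. A picture is of the moment at which its call begins. camera_info takes no time and is no camera call.
- hand_in(): hands the job in, once; it reports no verdict.
Trained networks look in the newest picture that a camera, given by its name, has taken for a name from the list of things; names that differ only in an ending like _2 or _b are one class to them, and where a whole thing is asked for, a point or a joint stands for the part that bears it (a point fixed in the world has none). Each returns a list of dicts, best first, with "p" (0 to 1); they miss things now and then, are a little off and sometimes report something else, mostly with a low value. They report only what shows in the picture. A call takes as long as a camera call. They do not tell look-alikes from the thing itself.
- recognise(camera, thing): "box" ([left, top, width, height] in pixels, round what is visible of it).
- silhouettes(camera, thing): "mask" (420x560 bool, what is visible of it) and "box" ([left, top, width, height] in pixels, round what is visible of it).
- landmark_of(camera, thing): "centre" ([column, row] in pixels: a listed point, or the origin of a listed thing).
The state is a dict: "t": time; "qpos": joint angles; "joint_vel": joint speeds; "joint_efforts": joint torques, N m; "position": TCP position; "orientation": TCP orientation; "wrist_force": force on the tool from outside, world axes, zero at the start; "torque": the same for the moment, N m; "grip_width": finger opening in mm.
Only numpy, scipy, OpenCV 4.12 (cv2) and the standard library are available. Lean on these libraries where they do the work, as an engineer would, in place of code of your own. Each camera call takes 0.05 s, during which the arm holds its last target.

## Working session

There is one attempt and no reset: what is moved stays moved. The work goes in short steps, Python scripts to look and compute and a tool call to move; the robot and the scene stay as the last step left them, time stands still between calls to the robot, and variables do not carry over. Pictures are saved under pics/ and viewed, and the job is handed in when it is done.

Besides the shell and the picture viewer there is one more tool, called after "Call:" as name(argument=value, ...) on one line, values as JSON. carry_out: Moves the arm, as the interface text tells. Its arguments: {"type":"object","properties":{"plan":{"type":"array"},"grip_force":{"type":"number"}},"required":["plan"]}

```bash
ls; mkdir -p pics; python3 - <<'E'
from workcell import *
import cv2
print(state())
for c in ("side","top"):
    im=read_camera(c); cv2.imwrite(f"pics/{c}0.png",im)
    i=camera_info(c); print(c,i)
E
```

```text
pics
{'t': 0.0, 'qpos': array([ 1.10020288,  0.62933786,  0.03844964,  1.51833118, -0.02700727,
        0.99627717, -0.02000386]), 'joint_vel': array([-1.04304208e-03, -7.64072186e-04, -2.24025524e-03, -1.10199588e-05,
        1.23624782e-03,  2.97593502e-04,  2.34668775e-03]), 'joint_efforts': array([-6.76492709e-04, -5.49741483e+01,  1.14338916e+00, -1.86635274e+01,
       -5.20734536e-02,  2.35088950e-02,  1.53448091e-04]), 'position': array([ 255.77650742, -596.90378422,  226.57135225]), 'orientation': array([ 8.34810038e-01, -5.50537336e-01, -7.71918564e-04, -4.96285168e-04]), 'wrist_force': array([-1.12620866,  0.23660431,  0.55946145]), 'torque': array([0.01610534, 0.01751036, 0.0658235 ]), 'grip_width': 93.87124119674547}
side {'fx': 475.85775713447055, 'fy': 475.85775713447055, 'cx': 272.2910354032418, 'cy': 215.66088196890368, 'cam_to_world': array([[ 9.99474553e-01,  1.15843146e-03, -3.23925369e-02,
         5.62076184e+02],
       [-2.68531600e-02,  5.89279874e-01, -8.07482593e-01,
        -8.79031738e+02],
       [ 1.81528568e-02,  8.07928146e-01,  5.89001346e-01,
         7.24389397e+02],
       [ 0.00000000e+00,  0.00000000e+00,  0.00000000e+00,
         1.00000000e+00]])}
top {'fx': 393.1786672692, 'fy': 393.1786672692, 'cx': 282.8550802157132, 'cy': 215.99005624775083, 'cam_to_world': array([[ 3.33358501e-02,  9.78735169e-01, -2.02401064e-01,
         4.44322880e+02],
       [-9.99440784e-01,  3.31749595e-02, -4.18826171e-03,
         5.26774628e+01],
       [ 2.61544807e-03,  2.02427498e-01,  9.79293760e-01,
         9.52285529e+02],
       [ 0.00000000e+00,  0.00000000e+00,  0.00000000e+00,
         1.00000000e+00]])}
```

View pics/side0.png

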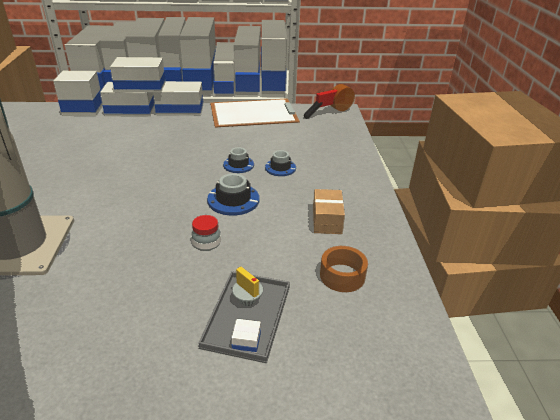

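View pics/top0.png

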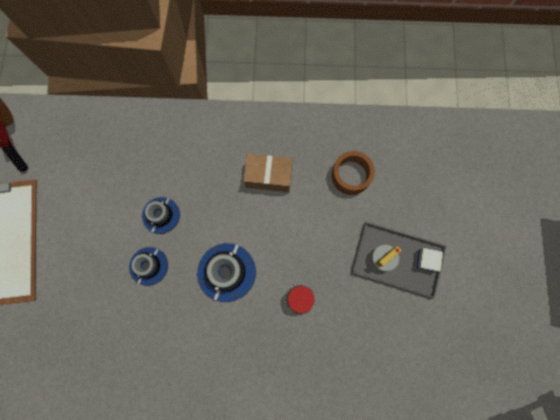

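The side view shows the stand at about (233,192), the cone in the tray at (248,288) with its grip at (248,281), the tin at (206,232), the brown carton at (329,210) and the tape roll at (344,268). In the top view the stand is at (226,272) and the grip at (390,256). The two small stands are look-alikes.

```bash
cat > h.py <<'E'
import numpy as np, cv2
from workcell import *
def ray(c,px):
    i=camera_info(c);T=np.array(i['cam_to_world'])
    d=np.array([(px[0]-i['cx'])/i['fx'],-(px[1]-i['cy'])/i['fy'],-1.])
    return T[:3,3],T[:3,:3]@d
def atz(c,px,z):
    o,d=ray(c,px); return (o+d*(z-o[2])/d[2])
def proj(c,P):
    i=camera_info(c);T=np.array(i['cam_to_world']);p=T[:3,:3].T@(np.asarray(P,float)-T[:3,3])
    return np.array([i['cx']+i['fx']*p[0]/-p[2], i['cy']+i['fy']*p[1]/p[2]])
E
python3 - <<'E'
from h import *
np.set_printoptions(precision=1,suppress=True)
Z={'grip':58,'red_dot':78,'cone':4,'stand':0,'sleeve_top':50,'stand_mark':12,'tray':0,'small_carton':4,'tin':0,'brown_carton':0,'tape_roll':0}
for c in("top","side"):
    read_camera(c)
    for k,z in Z.items():
        for r in landmark_of(c,k)[:4]:
            if r['p']>.2: print(c,k,round(r['p'],2),np.array(r['centre']),atz(c,r['centre'],z))
E
python3 - <<'E'
import cv2
a=cv2.imread('pics/top0.png'); 
A=cv2.resize(a[230:310,180:270],None,fx=4.4,fy=4.4,interpolation=2);B=cv2.resize(a[220:300,350:440],None,fx=4.4,fy=4.4,interpolation=2)
cv2.imwrite('pics/crop1.png',cv2.hconcat([A,B]))
a=cv2.imread('pics/side0.png')
A=cv2.resize(a[155:235,190:280],None,fx=4.4,fy=4.4,interpolation=2);B=cv2.resize(a[255:335,200:290],None,fx=4.4,fy=4.4,interpolation=2)
cv2.imwrite('pics/crop2.png',cv2.hconcat([A,B]))
E
```

```text
top grip 0.9 [383.9 255.9] [ 544.2 -176.5   58. ]
top red_dot 0.68 [398.6 251.4] [ 553.1 -204.3   78. ]
top cone 0.89 [384.2 257.8] [ 545.7 -191.     4. ]
top stand 0.9 [159.8 217.8] [626.3 360.2   0. ]
top stand 0.86 [149.8 264.7] [510.5 373.1   0. ]
top stand 0.73 [224.7 271.2] [501.  191.9   0. ]
top stand 0.65 [395.4 258. ] [ 546.6 -219.1    0. ]
top sleeve_top 0.94 [141.9 262.6] [511.2 374.8  50. ]
top sleeve_top 0.59 [222.5 269.8] [501.  189.8  50. ]
top stand_mark 0.75 [167.4 202.9] [661.9 341.3  12. ]
top stand_mark 0.74 [234.6 249.6] [552.5 169.6  12. ]
top stand_mark 0.68 [155.2 250.4] [544.1 359.7  12. ]
top small_carton 0.62 [423.3 257.3] [ 550.1 -285.3    4. ]
top tin 0.68 [299.7 302.8] [432.9   9.9   0. ]
top brown_carton 0.61 [267.1 176.5] [741.6  99.9   0. ]
top tape_roll 0.89 [349. 175.] [ 752.6 -106.9    0. ]
side grip 0.69 [246.9 282.4] [ 542.1 -190.9   58. ]
side red_dot 0.87 [252.5 280. ] [ 553.4 -205.    78. ]
side cone 0.73 [246.8 301.8] [ 541.2 -191.9    4. ]
side stand 0.76 [233.2 196.8] [497.7 201.5   0. ]
side stand 0.66 [279.  166.7] [628.8 364.2   0. ]
si
[... 282 characters left out ...]
 [251.7 162.7] [546.8 366.9  12. ]
side stand_mark 0.75 [293.4 166.1] [670.7 347.3  12. ]
side stand_mark 0.71 [252.5 198.8] [550.5 174.   12. ]
side stand_mark 0.47 [340.9 273.2] [ 745.7 -116.4   12. ]
side tray 0.72 [246.9 321.1] [ 542.1 -240.     0. ]
side small_carton 0.74 [253.5 279. ] [ 554.6 -124.7    4. ]
side small_carton 0.7 [246.4 339.7] [ 542.  -289.3    4. ]
side tin 0.67 [204.7 241.6] [437.1   9.    0. ]
side tin 0.37 [345.3 275.4] [ 757.6 -110.7    0. ]
side brown_carton 0.78 [324.9 221.5] [735.5  88.5   0. ]
side brown_carton 0.52 [231.3 182.3] [489.3 275.7   0. ]
side tape_roll 0.81 [341.1 272.2] [ 749.7 -100.3    0. ]
side tape_roll 0.47 [246.  300.8] [ 539.4 -185.2    0. ]
```

View pics/crop1.png

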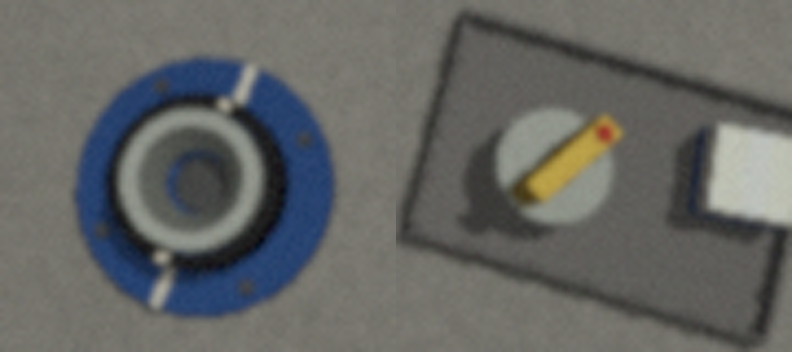

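View pics/crop2.png

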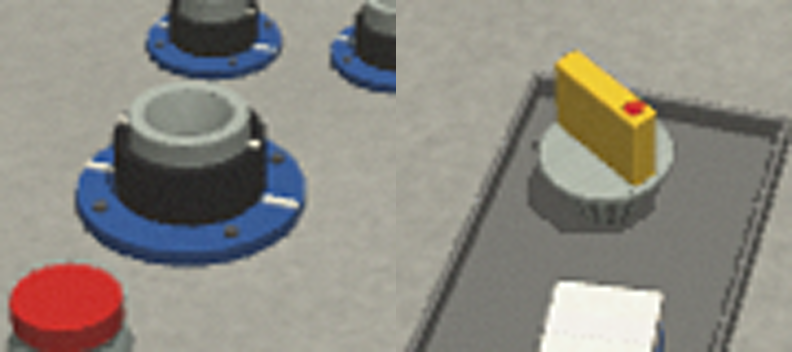

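```bash
cat > fit.py <<'E'
from h import *
from scipy.optimize import least_squares
np.set_printoptions(precision=2,suppress=True)
th=np.linspace(0,2*np.pi,120,endpoint=False)
def ring(x,y,r,z): return np.c_[x+r*np.cos(th),y+r*np.sin(th),np.full(len(th),z)]
def hull(c,rings):
    P=np.array([proj(c,p) for R in rings for p in R]).astype(np.float32)
    return cv2.convexHull(P)
def fitc(c,contour,rings,x0):
    def f(x):
        H=hull(c,rings(*x)); return [cv2.pointPolygonTest(H,(float(p[0]),float(p[1])),True) for p in contour]
    r=least_squares(f,x0,loss='soft_l1',diff_step=1e-3,x_scale=[500,200][:len(x0)] if len(x0)==2 else 1.0)
    return r.x,np.sqrt(np.mean(r.fun**2))
def big(mask):
    n,l,s,_=cv2.connectedComponentsWithStats(mask.astype(np.uint8)); return l==1+np.argmax(s[1:,4])
def contour(m,sub=True):
    C=max(cv2.findContours(m.astype(np.uint8),cv2.RETR_EXTERNAL,cv2.CHAIN_APPROX_NONE)[0],key=len)[:,0,:].astype(float)
    cen=C.mean(0); return C+0.5*(C-cen)/np.linalg.norm(C-cen,axis=1)[:,None]
E
python3 - <<'E'
from fit import *
for c,roi in(("top",(190,240,270,305)),("side",(200,170,268,216))):
    im=read_camera(c); cv2.imwrite(f"pics/{c}1.png",im)
    hsv=cv2.cvtColor(im,cv2.COLOR_BGR2HSV).astype(int)
    x0,y0,x1,y1=roi; sel=np.zeros(im.shape[:2],bool); sel[y0:y1,x0:x1]=1
    blue=(hsv[...,0]>95)&(hsv[...,0]<130)&(hsv[...,1]>110)&(hsv[...,2]>50)&sel
    m=cv2.morphologyEx(blue.astype(np.uint8),cv2.MORPH_CLOSE,np.ones((5,5)))
    C=cv2.convexHull(np.argwhere(big(m))[:,::-1].astype(np.int32))[:,0,:]
    # densify
    H=np.zeros(m.shape,np.uint8); cv2.fillConvexPoly(H,C,1)
    print(c,fitc(c,contour(H),lambda x,y:[ring(x,y,70,12),ring(x,y,70,0)],[500,192]))
    # white stripes
    w=(hsv[...,1]<70)&(hsv[...,2]>150)&sel
    n,l,s,ce=cv2.connectedComponentsWithStats(w.astype(np.uint8),connectivity=4)
    for k in range(1,n):
        if s[k,4]>=3: print(' w',s[k],ce[k],atz(c,ce[k],12),atz(c,ce[k],50))
    # cone
    yel=(hsv[...,0]>15)&(hsv[...,0]<35)&(hsv[...,1]>130)&(hsv[...,2]>80)
    if c=='top': yel[:, :360]=0;yel[:,430:]=0;yel[:230]=0;yel[290:]=0
    ys=big(yel); print(' yel',ys.sum(),cv2.minAreaRect(np.argwhere(ys)[:,::-1].astype(np.float32)))
    red=((hsv[...,0]<10)|(hsv[...,0]>170))&(hsv[...,1]>130)
    yy,xx=np.nonzero(cv2.dilate(ys.astype(np.uint8),np.ones((5,5)))*red)
    if len(xx): print(' red',xx.mean(),yy.mean(),atz(c,(xx.mean(),yy.mean()),78))
E
```

```text
Traceback (most recent call last):
  File "fit.py", line 12, in fitc
    r=least_squares(f,x0,loss='soft_l1',diff_step=1e-3,x_scale=[500,200][:len(x0)] if len(x0)==2 else 1.0)
  File "fit.py", line 11, in f
    H=hull(c,rings(*x)); return [cv2.pointPolygonTest(H,(float(p[0]),float(p[1])),True) for p in contour]
  File "fit.py", line 7, in hull
    P=np.array([proj(c,p) for R in rings for p in R]).astype(np.float32)
                ~~~~^^^^^
  File "h.py", line 10, in proj
    i=camera_info(c);T=np.array(i['cam_to_world']);p=T[:3,:3].T@(np.asarray(P,float)-T[:3,3])
ValueError: time passes only in moves, steps and waits
```

```bash
python3 - <<'E'
from workcell import camera_info
import pickle,numpy as np
pickle.dump({c:{k:(float(v) if k!='cam_to_world' else np.array(v).tolist()) for k,v in camera_info(c).items()} for c in("top","side")},open('cam.pkl','wb'))
E
sed -i "s/^from workcell import \*/from workcell import state,read_camera,recognise,silhouettes,landmark_of,hand_in\nimport pickle\nCAM=pickle.load(open('\.\/cam.pkl','rb'))\ncamera_info=lambda c:CAM[c]/" h.py
cat > m1.py <<'E'
from fit import *
import sys
for c,roi in(("top",(190,240,270,305)),("side",(200,170,268,216))):
    im=cv2.imread(f"pics/{c}0.png")
    hsv=cv2.cvtColor(im,cv2.COLOR_BGR2HSV).astype(int)
    x0,y0,x1,y1=roi; sel=np.zeros(im.shape[:2],bool); sel[y0:y1,x0:x1]=1
    blue=(hsv[...,0]>95)&(hsv[...,0]<130)&(hsv[...,1]>110)&(hsv[...,2]>50)&sel
    m=cv2.morphologyEx(blue.astype(np.uint8),cv2.MORPH_CLOSE,np.ones((5,5)))
    C=cv2.convexHull(np.argwhere(big(m))[:,::-1].astype(np.int32))[:,0,:]
    H=np.zeros(m.shape,np.uint8); cv2.fillConvexPoly(H,C,1)
    print(c,fitc(c,contour(H),lambda x,y:[ring(x,y,70,12),ring(x,y,70,0)],[500,192]))
    w=(hsv[...,1]<70)&(hsv[...,2]>150)&sel
    n,l,s,ce=cv2.connectedComponentsWithStats(w.astype(np.uint8),connectivity=4)
    for k in range(1,n):
        if s[k,4]>=3: print(' w',s[k],ce[k],atz(c,ce[k],12),atz(c,ce[k],50))
    yel=(hsv[...,0]>15)&(hsv[...,0]<35)&(hsv[...,1]>130)&(hsv[...,2]>80)
    if c=='top': yel[:, :360]=0;yel[:,430:]=0;yel[:230]=0;yel[290:]=0
    ys=big(yel); print(' yel',ys.sum(),cv2.minAreaRect(np.argwhere(ys)[:,::-1].astype(np.float32)))
    red=((hsv[...,0]<10)|(hsv[...,0]>170))&(hsv[...,1]>130)
    yy,xx=np.nonzero(cv2.dilate(ys.astype(np.uint8),np.ones((5,5)))*red)
    if len(xx): print(' red',xx.mean(),yy.mean(),atz(c,(xx.mean(),yy.mean()),78))
E
python3 m1.py
```

```text
top (array([499.18, 187.13]), np.float64(0.8322889781891837))
 w [234 246   4   7  11] [235.18 248.91] [554.16 168.35  12.  ] [549.72 163.67  50.  ]
 w [215 294   3   5   7] [216. 296.] [442.08 206.84  12.  ] [442.17 200.61  50.  ]
 yel 140 ((389.1392822265625, 255.4672088623047), (6.273807525634766, 24.967193603515625), 50.194427490234375)
 red 396.8333333333333 249.83333333333334 [ 556.53 -200.48   78.  ]
side (array([498.23, 184.2 ]), np.float64(1.830929237275491))
 w [ 200  170   68   46 1538] [233.76 188.61] [498.65 224.    12.  ] [502.04 165.16  50.  ]
 w [246 187   3   1   3] [247. 187.] [534.89 232.25  12.  ] [536.34 172.97  50.  ]
 w [250 199   8   3  15] [253.27 200.27] [552.56 167.1   12.  ] [553.07 111.29  50.  ]
 yel 407 ((247.19512939453125, 281.256103515625), (32.79648971557617, 15.773550987243652), 38.65980529785156)
 red 254.0 278.90909090909093 [ 556.35 -201.94   78.  ]
```

```bash
cat > m2.py <<'E'
from fit import *
cons={}
for c,b in(("top",(360,235,415,285)),("side",(230,262,268,302))):
    im=cv2.imread(f"pics/{c}0.png"); im=cv2.resize(im,None,fx=4,fy=4,interpolation=cv2.INTER_CUBIC)
    hsv=cv2.cvtColor(im,cv2.COLOR_BGR2HSV).astype(int)
    yel=((hsv[...,0]<35)|(hsv[...,0]>170))&(hsv[...,1]>115)&(hsv[...,2]>60)
    x0,y0,x1,y1=[4*v for v in b]; s=np.zeros_like(yel); s[y0:y1,x0:x1]=1
    C=contour(big(yel&s)); cons[c]=(C+.5)/4-.5
    cv2.imwrite(f'pics/y{c}.png',(big(yel&s)*255).astype(np.uint8)[y0:y1,x0:x1])
def box(x,y,a):
    u=np.array([np.cos(a),np.sin(a)]);v=np.array([-u[1],u[0]])
    return np.array([[*(np.array([x,y])+s*28*u+t*7*v),z] for s in(-1,1) for t in(-1,1) for z in(38,78)])
def f(p,cams):
    o=[]
    for c in cams:
        H=hull(c,[box(p[0]*100,p[1]*100,p[2])]); o+=[cv2.pointPolygonTest(H,(float(q[0]),float(q[1])),True) for q in cons[c]]
    return o
for cams in(["top"],["side"],["top","side"]):
    r=least_squares(f,[5.42,-1.90,-.8],args=(cams,),loss='soft_l1',diff_step=1e-3)
    print(cams,r.x[:2]*100,np.degrees(r.x[2]),np.sqrt(np.mean(r.fun**2)))
E
python3 m2.py
```

```text
['top'] [ 544.39 -186.71] -52.06246251847273 0.7305085800610474
['side'] [ 542.21 -187.05] -51.45205899478328 0.5100254428152333
['top', 'side'] [ 542.59 -186.22] -51.40209436058931 0.711985225728823
```

Call:
carry_out(plan=[-0.2,0,0,0,0,0,-7,-0.2,0,0,0,0,0,-7,-0.2,0,0,0,0,0,-7,-0.2,0,0,0,0,0,-7,-0.2,0,0,0,0,0,-7,-0.2,0,0,0,0,0,-7,-0.2,0,0,0,0,0,-7,-0.2,0,0,0,0,0,-7,-0.2,0,0,0,0,0,-7,-0.2,0,0,0,0,0,-7,-0.2,0,0,0,0,0,-7,-0.2,0,0,0,0,0,-7,-0.2,0,0,0,0,0,-7,-0.2,0,0,0,0,0,-7,-0.2,0,0,0,0,0,-7], grip_force=30)

```text
t: 2.6
position: [255.8, -597.6, 227.5]
orientation: [0.944, 0.33, -0.0, 0.0]
wrist_force: [-0.2, -0.3, -0.5]
grip_width: 56.6
```

```bash
cat > g.py <<'E'
from h import *
import sys
from scipy.spatial.transform import Rotation as R
np.set_printoptions(precision=2,suppress=True)
# usage: g.py x y z toolx_angle
s=state(); q=R.from_quat(s['orientation']); M=q.as_matrix()
a=np.degrees(np.arctan2(M[1,0],M[0,0]))
print('t',round(s['t'],2),'pos',s['position'],'xang %.2f'%a,'zaxis',M[:,2],'F',s['wrist_force'],'T',s['torque'],'w %.2f'%s['grip_width'],'q7',s['qpos'][6])
if len(sys.argv)>1:
    x,y,z,t=map(float,sys.argv[1:5]); T=np.radians(t)
    print('shift tool',M.T@(np.array([x,y,z])-s['position']))
    W=np.array([[np.cos(T),np.sin(T),0],[np.sin(T),-np.cos(T),0],[0,0,-1]])
    print('rotvec deg',np.degrees(R.from_matrix(M.T@W).as_rotvec()))
E
python3 g.py 543.3 -186.3 227 38.3
```

```text
t 2.6 pos [ 255.83 -597.58  227.52] xang 38.52 zaxis [-0. -0. -1.] F [-0.16 -0.32 -0.46] T [-0.01 -0.1   0.06] w 56.57 q7 1.5236109541008036
shift tool [ 481.05 -142.76    0.41]
rotvec deg [0.   0.01 0.22]
```

Call:
carry_out(plan=[-0.2,34.4,-10.2,0,0,0,0,-0.2,34.4,-10.2,0,0,0,0,-0.2,34.4,-10.2,0,0,0,0,-0.2,34.4,-10.2,0,0,0,0,-0.2,34.4,-10.2,0,0,0,0,-0.2,34.4,-10.2,0,0,0,0,-0.2,34.4,-10.2,0,0,0,0,-0.2,34.4,-10.2,0,0,0,0,-0.2,34.4,-10.2,0,0,0,0,-0.2,34.4,-10.2,0,0,0,0,-0.2,34.4,-10.2,0,0,0,0,-0.2,34.4,-10.2,0,0,0,0,-0.2,34.4,-10.2,0,0,0,0,-0.2,34.4,-10.2,0,0,0,0,-0.2,0,0,0,0,0,0,-0.2,0,0,0,0,0,0])

```text
t: 3.93
position: [547.5, -184.9, 227.6]
orientation: [0.944, 0.329, 0.001, -0.0]
wrist_force: [-0.5, 0.6, 0.0]
grip_width: 56.7
```

```bash
python3 g.py 543.3 -186.3 65 38.3
```

```text
t 3.93 pos [ 547.5  -184.85  227.62] xang 38.48 zaxis [ 0.  0. -1.] F [-0.51  0.56  0.02] T [-0.08 -0.11  0.  ] w 56.67 q7 0.6589653971440357
shift tool [ -4.37  -1.47 162.62]
rotvec deg [-0.   -0.06  0.18]
```

Call:
carry_out(plan=[-0.2,-4.3,-1.5,30,0,0,0.2,-0.2,0,0,30,0,0,0,-0.2,0,0,30,0,0,0,-0.2,0,0,28,0,0,0,-0.2,0,0,0,0,0,0,-0.2,0,0,0,0,0,0])

```text
t: 4.43
position: [540.3, -190.2, 108.7]
orientation: [0.946, 0.325, -0.002, -0.001]
wrist_force: [-0.0, 0.4, 1.1]
grip_width: 56.5
```

```bash
python3 g.py 543.3 -186.3 65 38.3; python3 - <<'E'
from h import *
for c,b in(("side",(190,220,310,310)),("top",(340,210,460,300))):
    im=read_camera(c);cv2.imwrite(f'pics/{c}2.png',im)
    x0,y0,x1,y1=b; cv2.imwrite(f'pics/{c}2c.png',cv2.resize(im[y0:y1,x0:x1],None,fx=6,fy=6,interpolation=2))
E
```

```text
t 4.43 pos [ 540.33 -190.24  108.69] xang 37.89 zaxis [-0.  0. -1.] F [-0.02  0.38  1.06] T [-0.02 -0.12  0.  ] w 56.55 q7 0.570889644546568
shift tool [ 4.87 -1.19 43.68]
rotvec deg [-0.12  0.14 -0.42]
```

View pics/side2c.png

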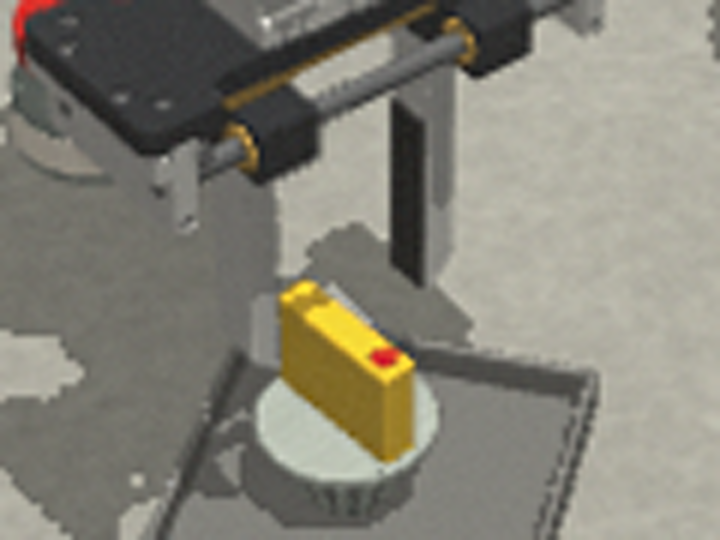

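View pics/top2c.png

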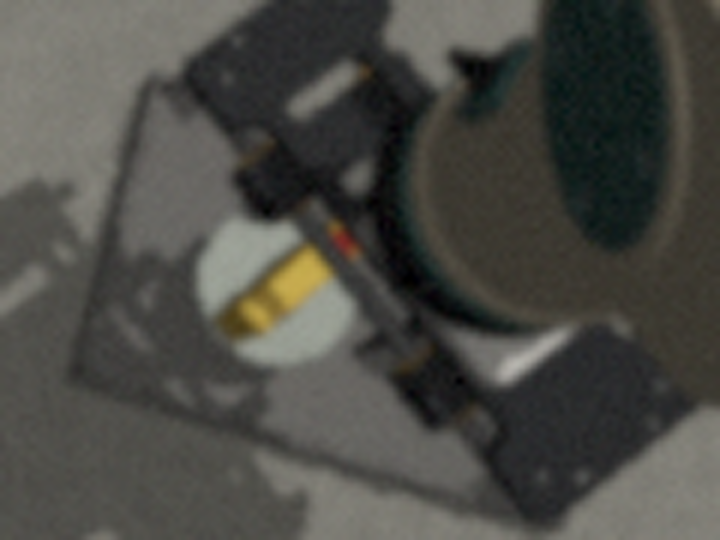

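The fingers straddle the yellow grip, which runs from about (290,290) to (410,370) in the side crop and stands clear of both pads. I'll let the arm settle and read the pose again.

Call:
carry_out(plan=[-0.2,0,0,0,0,0,0,-0.2,0,0,0,0,0,0,-0.2,0,0,0,0,0,0])

```text
t: 4.78
position: [542.6, -189.3, 110.8]
orientation: [0.946, 0.325, 0.001, 0.001]
wrist_force: [-0.1, -1.2, -0.3]
grip_width: 56.5
```

```bash
python3 g.py 543.3 -186.3 65 38.3; python3 -c "
from h import *
for i in range(4):
  read_camera('top'); s=state(); print(s['t'],s['position'],s['wrist_force'])"
```

```text
t 4.78 pos [ 542.64 -189.33  110.83] xang 37.98 zaxis [ 0. -0. -1.] F [-0.15 -1.16 -0.27] T [ 0.   -0.19 -0.03] w 56.53 q7 0.5701652926423568
shift tool [ 2.33 -2.08 45.83]
rotvec deg [ 0.12 -0.07 -0.32]
4.8333 [ 542.45949315 -189.22917552  110.54053268] [ 0.10771878  0.42256616 -0.66867582]
4.8833 [ 542.29175476 -189.14528811  110.27739361] [-0.23161884  0.22203674 -0.09887203]
4.9333 [ 542.19754839 -189.06378151  110.08388296] [-0.09302677  0.33258447 -0.65506068]
4.9833 [ 542.12001261 -188.98930918  109.89887778] [-0.19085689  0.26762319  0.2405036 ]
```

Call:
carry_out(plan=[-0.2,1.3,-0.5,12,0,0,-0.3,-0.2,1.3,-0.5,12,0,0,0,-0.2,0,0,11,0,0,0,-0.2,0,0,9,0,0,0,-0.2,0,0,0,0,0,0,-0.2,0,0,0,0,0,0,-0.2,0,0,0,0,0,0,-0.2,0,0,0,0,0,0,-0.2,0,0,0,0,0,0,-0.2,0,0,0,0,0,0])

```text
t: 5.82
position: [543.7, -186.7, 66.0]
orientation: [0.945, 0.328, 0.0, 0.0]
wrist_force: [-0.8, 0.6, 0.6]
grip_width: 56.3
```

```bash
python3 g.py 543.3 -186.3 65 38.3
```

```text
t 5.82 pos [ 543.67 -186.7    65.96] xang 38.29 zaxis [ 0. -0. -1.] F [-0.84  0.55  0.62] T [-0.01 -0.15  0.02] w 56.31 q7 0.5355559664638102
shift tool [-0.04 -0.55  0.96]
rotvec deg [ 0.04 -0.03 -0.01]
```

Well placed. Now I'll close the jaws with 30 N.

Call:
carry_out(plan=[1,0,0,0,0,0,0,1,0,0,0,0,0,0,1,0,0,0,0,0,0,1,0,0,0,0,0,0,1,0,0,0,0,0,0,1,0,0,0,0,0,0,1,0,0,0,0,0,0,1,0,0,0,0,0,0,1,0,0,0,0,0,0,1,0,0,0,0,0,0,1,0,0,0,0,0,0], grip_force=35)

```text
t: 6.73
position: [543.1, -186.6, 65.4]
orientation: [0.945, 0.328, -0.0, -0.0]
wrist_force: [-1.1, -0.4, 0.4]
grip_width: 13.7
```

```bash
python3 g.py 543.3 -186.3 65 38.3
```

```text
t 6.73 pos [ 543.1  -186.64   65.41] xang 38.28 zaxis [-0. -0. -1.] F [-1.08 -0.35  0.42] T [-0.08  0.11 -0.02] w 13.75 q7 0.5355041956474719
shift tool [ 0.37 -0.14  0.41]
rotvec deg [-0.01  0.03 -0.02]
```

Call:
carry_out(plan=[1,0,0,-5,0,0,0,1,0,0,-10,0,0,0,1,0,0,-20,0,0,0,1,0,0,-20,0,0,0,1,0,0,-20,0,0,0,1,0,0,-20,0,0,0,1,0,0,-15,0,0,0,1,0,0,-10,0,0,0,1,0,0,0,0,0,0,1,0,0,0,0,0,0,1,0,0,0,0,0,0,1,0,0,0,0,0,0,1,0,0,0,0,0,0,1,0,0,0,0,0,0])

```text
t: 7.9
position: [543.0, -186.4, 184.7]
orientation: [0.945, 0.328, -0.001, -0.0]
wrist_force: [-0.1, 0.3, -2.7]
grip_width: 13.7
```

```bash
python3 g.py 498.4 186.8 186 71; python3 - <<'E'
from h import *
for c,b in(("side",(190,160,310,250)),("top",(340,210,460,300))):
    im=read_camera(c);cv2.imwrite(f'pics/{c}3.png',im)
    x0,y0,x1,y1=b; cv2.imwrite(f'pics/{c}3c.png',cv2.resize(im[y0:y1,x0:x1],None,fx=6,fy=6,interpolation=2))
E
```

```text
t 7.9 pos [ 542.98 -186.38  184.7 ] xang 38.30 zaxis [-0.  0. -1.] F [-0.13  0.3  -2.74] T [-0.01 -0.14 -0.01] w 13.65 q7 0.6274351162338347
shift tool [ 196.31 -320.49   -1.03]
rotvec deg [ -0.08   0.02 -32.7 ]
```

View pics/side3c.png

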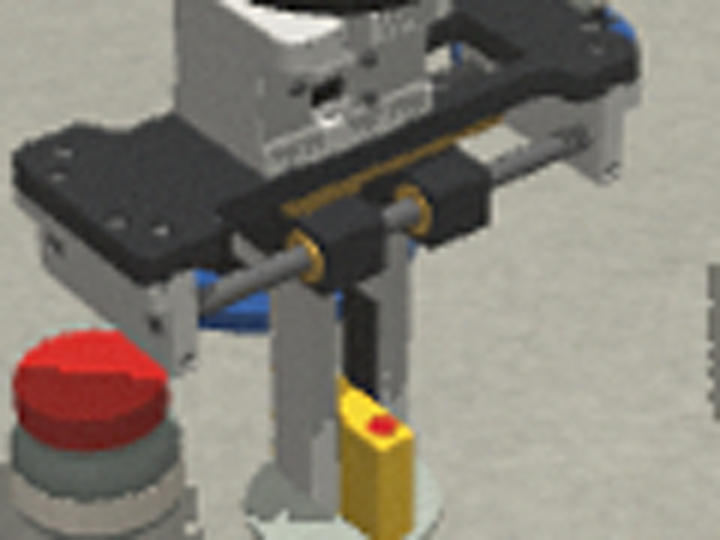

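The grip sits squarely between the pads with the red dot at (383,425) in the crop, and the cone hangs level and clear of the tin. Next I turn it by 32.7° and carry it over to the stand.

Call:
carry_out(plan=[1,0,0,0,0,0,-6.5,1,0,0,0,0,0,-6.5,1,0,0,0,0,0,-6.5,1,0,0,0,0,0,-6.5,1,0,0,0,0,0,-6.7,1,0,0,0,0,0,0])

```text
t: 8.5
position: [543.2, -186.7, 185.2]
orientation: [0.813, 0.582, 0.0, -0.0]
wrist_force: [0.3, 0.1, -3.8]
grip_width: 13.7
```

Call:
carry_out(plan=[1,12,-6,0,0,0,0,1,24,-11.6,0,0,0,0,1,24,-11.6,0,0,0,0,1,24,-11.6,0,0,0,0,1,24,-11.6,0,0,0,0,1,24,-11.6,0,0,0,0,1,24,-11.6,0,0,0,0,1,24,-11.6,0,0,0,0,1,24,-11.6,0,0,0,0,1,24,-11.6,0,0,0,0,1,24,-11.6,0,0,0,0,1,24,-11.6,0,0,0,0,1,24,-11.6,0,0,0,0,1,24,-11.6,0,0,0,0,1,14,-7,0,0,0,0,1,0,0,0,0,0,0,1,0,0,0,0,0,0,1,0,0,0,0,0,0,1,0,0,0,0,0,0,1,0,0,0,0,0,0])

```text
t: 10.17
position: [498.7, 185.1, 185.4]
orientation: [0.815, 0.58, -0.0, 0.0]
wrist_force: [1.0, 0.4, -2.1]
grip_width: 13.7
```

```bash
python3 g.py 498.4 186.8 186 71
```

```text
t 10.17 pos [498.71 185.07 185.4 ] xang 70.85 zaxis [-0. -0. -1.] F [ 1.05  0.38 -2.1 ] T [ 0.08 -0.11 -0.01] w 13.71 q7 0.396899964342856
shift tool [ 1.53 -0.86 -0.6 ]
rotvec deg [ 0.01  0.05 -0.15]
```

Call:
carry_out(plan=[1,1.5,-0.9,10,0,0,-0.1,1,0,0,15,0,0,0,1,0,0,15,0,0,0,1,0,0,10,0,0,0,1,0,0,0,0,0,0,1,0,0,0,0,0,0,1,0,0,0,0,0,0,1,0,0,0,0,0,0,1,0,0,0,0,0,0,1,0,0,0,0,0,0])

```text
t: 11.0
position: [498.6, 188.2, 136.1]
orientation: [0.814, 0.581, 0.001, 0.0]
wrist_force: [-1.2, 0.1, -3.3]
grip_width: 13.7
```

```bash
python3 g.py 498.4 186.8 130 71; python3 - <<'E'
from h import *
for c,b in(("side",(175,135,295,225)),("top",(165,215,285,305))):
    im=read_camera(c);cv2.imwrite(f'pics/{c}4.png',im)
    x0,y0,x1,y1=b; cv2.imwrite(f'pics/{c}4c.png',cv2.resize(im[y0:y1,x0:x1],None,fx=6,fy=6,interpolation=2))
E
```

```text
t 11.0 pos [498.58 188.23 136.06] xang 71.09 zaxis [ 0.  0. -1.] F [-1.15  0.13 -3.31] T [ 0.06 -0.13  0.03] w 13.68 q7 0.3388216977797733
shift tool [-1.42  0.29  6.06]
rotvec deg [ 0.05 -0.04  0.09]
```

View pics/side4c.png

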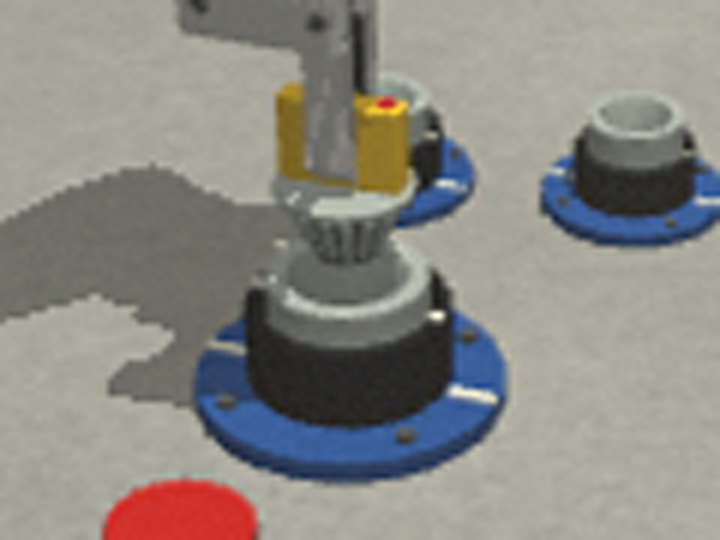

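View pics/top4c.png

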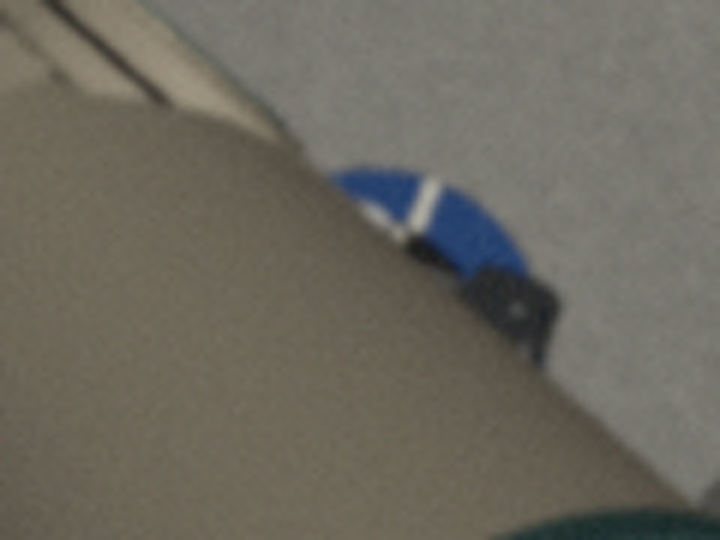

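In the side crop the cone's flange spans columns 275–415 above the cup mouth, the foot spans 193–508, and the rim is roughly level 1–2 cm above the sleeve. The top view is hidden by the arm. I'll overlay the models at these poses to check that they are concentric.

```bash
cat > ov.py <<'E'
from fit import *
import sys
def ov(src,dst,b,cone,stand,rim=None,F=6):
    im=cv2.imread(src);x0,y0,x1,y1=b;o=cv2.resize(im[y0:y1,x0:x1],None,fx=F,fy=F,interpolation=2)
    def pl(P,col):
        q=np.array([proj('side',p) for p in P]);q=((q-[x0,y0]+.5)*F-.5)
        cv2.polylines(o,[np.round(q*8).astype(np.int32).reshape(-1,1,2)],True,col,1,cv2.LINE_AA,3)
    pl(ring(*stand,70,12),(0,255,255));pl(ring(*stand,70,0),(0,255,255));pl(ring(*stand,46,50),(255,0,255))
    if rim: pl(ring(*stand,36,rim),(255,255,0));pl(ring(*stand,27,rim),(255,255,0))
    x,y,z,a=cone
    pl(ring(x,y,31,z+34),(0,255,0));pl(ring(x,y,31,z+30),(0,255,0));pl(ring(x,y,15,z),(0,128,255))
    u=np.array([np.cos(np.radians(a)),np.sin(np.radians(a))]);v=np.array([-u[1],u[0]]);c=np.array([x,y])
    for zz in(34,74): pl([[*(c+s*28*u+t*7*v),z+zz] for s,t in((1,1),(1,-1),(-1,-1),(-1,1))],(0,0,255))
    cv2.imwrite(dst,o)
if __name__=='__main__':
    ov('pics/side4.png','pics/ov4.png',(175,135,295,225),(498.5,188,74.2,-19),(498.4,186.8),63)
E
python3 ov.py; python3 g.py
```

```text
t 11.1 pos [498.44 188.15 135.87] xang 71.09 zaxis [ 0.  0. -1.] F [-0.    0.17 -2.41] T [ 0.03 -0.14 -0.04] w 13.77 q7 0.33876755983722523
```

View pics/ov4.png

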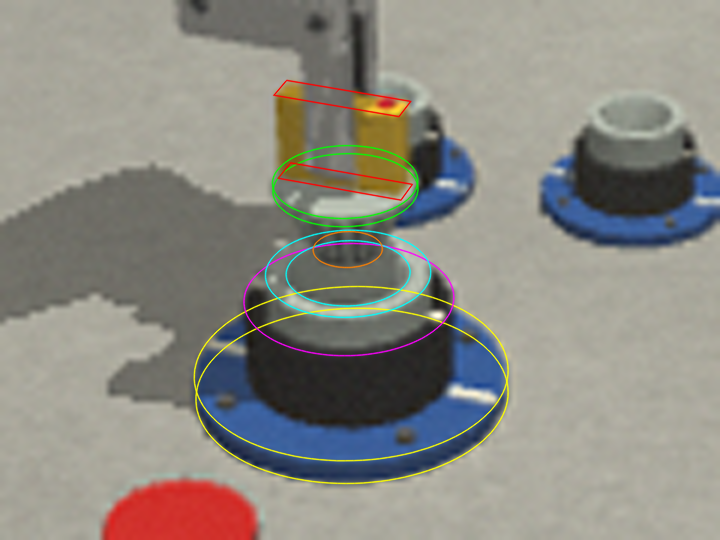

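```bash
python3 - <<'E'
from fit import *
for z in range(52,78,3):
    P=np.array([proj('side',p) for p in ring(498.4,187.3,36,z)]);Q=np.array([proj('side',p) for p in ring(498.4,187.3,27,z)])
    T=np.array([proj('top',p) for p in ring(498.4,187.3,36,z)])
    print(z,(P.min(0)-[190,155])*4.4,(P.max(0)-[190,155])*4.4,'inner',(Q.max(0)-[190,155])*4.4,'top',(T.min(0)-[180,230])*4.4,(T.max(0)-[180,230])*4.4)
E
```

```text
52 [127.41  93.64] [247.9  157.88] inner [232.88 149.52] top [121.08 110.5 ] [260.65 251.01]
55 [127.17  89.44] [247.83 153.58] inner [232.79 145.23] top [120.  109.9] [260.03 250.86]
58 [126.92  85.23] [247.76 149.26] inner [232.7  140.93] top [118.92 109.29] [259.41 250.71]
61 [126.68  81.01] [247.69 144.93] inner [232.61 136.61] top [117.82 108.67] [258.78 250.55]
64 [126.44  76.78] [247.62 140.59] inner [232.51 132.29] top [116.72 108.05] [258.15 250.4 ]
67 [126.2   72.54] [247.55 136.24] inner [232.42 127.95] top [115.61 107.43] [257.52 250.25]
70 [125.95  68.28] [247.48 131.88] inner [232.33 123.6 ] top [114.5 106.8] [256.88 250.09]
73 [125.71  64.02] [247.41 127.5 ] inner [232.24 119.23] top [113.37 106.17] [256.24 249.94]
76 [125.46  59.74] [247.34 123.11] inner [232.14 114.86] top [112.24 105.53] [255.59 249.78]
```

Estimated rim height is z≈61±3, so contact is expected at TCP z≈96. I'll descend to about 103, then feel.

Call:
carry_out(plan=[1,-0.8,0.3,8,0,0,0,1,0,0,10,0,0,0,1,0,0,8,0,0,0,1,0,0,4,0,0,0,1,0,0,2,0,0,0,1,0,0,0,0,0,0,1,0,0,0,0,0,0,1,0,0,0,0,0,0,1,0,0,0,0,0,0,1,0,0,0,0,0,0,1,0,0,0,0,0,0,1,0,0,0,0,0,0])

```text
t: 12.1
position: [498.4, 187.2, 103.7]
orientation: [0.814, 0.581, 0.0, 0.0]
wrist_force: [-0.0, -0.2, -2.6]
grip_width: 13.6
```

```bash
cat > f.py <<'E'
from h import *
import sys
np.set_printoptions(precision=2,suppress=True)
n=int(sys.argv[1]) if len(sys.argv)>1 else 8
F=[];P=[]
for i in range(n):
    read_camera('side'); s=state(); F.append(s['wrist_force']);P.append(s['position'])
F=np.array(F);P=np.array(P)
print('t',s['t'],'F',F.mean(0),'+-',F.std(0)/n**.5,'pos first/last',P[0],P[-1])
E
python3 f.py 10; python3 g.py 498.4 187.3 96 71
```

```text
t 12.6 F [ 0.03  0.1  -2.78] +- [0.12 0.13 0.24] pos first/last [498.34 187.22 103.62] [498.24 187.2  103.48]
t 12.6 pos [498.24 187.2  103.48] xang 71.09 zaxis [-0. -0. -1.] F [ 0.12 -0.48 -2.56] T [ 0.03 -0.13  0.02] w 13.69 q7 0.30217768899606895
shift tool [0.15 0.12 7.48]
rotvec deg [-0.    0.    0.09]
```

Call:
carry_out(plan=[1,0,0,1,0,0,0,1,0,0,1,0,0,0,1,0,0,1,0,0,0,1,0,0,1,0,0,0,1,0,0,0,0,0,0,1,0,0,0,0,0,0])

```text
t: 13.1
position: [498.4, 186.6, 99.5]
orientation: [0.814, 0.581, -0.0, 0.0]
wrist_force: [-0.1, -2.1, -0.8]
grip_width: 14.0
```

```bash
python3 f.py 8
```

```text
t 13.5 F [ 0.56 -2.82 -0.26] +- [0.18 0.24 0.2 ] pos first/last [498.35 186.6   99.5 ] [498.34 186.69  99.49]
```

Contact: the cup pushes the cone toward −y (Fy −2.9 N), so I'm about 1 mm too far in +y. Correcting.

Call:
carry_out(plan=[1,-0.5,0,0,0,0,0,1,-0.5,0,0,0,0,0,1,0,0,0,0,0,0,1,0,0,0,0,0,0])

```text
t: 13.83
position: [498.2, 186.5, 99.6]
orientation: [0.814, 0.581, 0.0, -0.0]
wrist_force: [1.2, -2.4, -0.7]
grip_width: 13.6
```

```bash
python3 f.py 8
```

```text
t 14.2333 F [ 1.71 -2.01 -0.44] +- [0.25 0.12 0.13] pos first/last [498.21 186.53  99.58] [498.17 186.47  99.58]
```

Call:
carry_out(plan=[1,-0.3,0.4,0,0,0,0,1,-0.3,0.4,0,0,0,0,1,0,0,0,0,0,0,1,0,0,0,0,0,0])

```text
t: 14.57
position: [498.2, 185.9, 99.4]
orientation: [0.814, 0.581, 0.0, -0.0]
wrist_force: [1.1, -0.7, -1.8]
grip_width: 13.9
```

```bash
python3 f.py 8
```

```text
t 14.9667 F [ 0.1   0.21 -2.43] +- [0.19 0.23 0.19] pos first/last [498.14 185.9   99.37] [498.2  185.58  99.38]
```

Free again at (498.2, 185.6). I'll continue down in small steps.

Call:
carry_out(plan=[1,0,0,0.5,0,0,0,1,0,0,0.5,0,0,0,1,0,0,0.5,0,0,0,1,0,0,0,0,0,0,1,0,0,0,0,0,0])

```text
t: 15.38
position: [498.5, 185.6, 98.2]
orientation: [0.814, 0.581, 0.0, 0.0]
wrist_force: [0.1, -0.5, 0.1]
grip_width: 13.9
```

```bash
python3 f.py 7
```

```text
t 15.7333 F [-0.49  0.25  0.26] +- [0.18 0.14 0.15] pos first/last [498.47 185.52  98.12] [498.48 185.54  98.07]
```

Call:
carry_out(plan=[1,0,0,0.5,0,0,0,1,0,0,0.5,0,0,0,1,0,0,0.5,0,0,0,1,0,0,0,0,0,0,1,0,0,0,0,0,0])

```text
t: 16.15
position: [498.6, 185.6, 96.9]
orientation: [0.814, 0.581, 0.0, 0.0]
wrist_force: [-1.4, -0.7, 6.5]
grip_width: 13.8
```

```bash
python3 f.py 6
```

```text
t 16.45 F [-1.39 -0.46  5.3 ] +- [0.19 0.08 0.17] pos first/last [498.57 185.56  96.9 ] [498.57 185.56  96.91]
```

Call:
carry_out(plan=[1,0,0,0.5,0,0,0,1,0,0,0.5,0,0,0,1,0,0,0.4,0,0,0,1,0,0,0.3,0,0,0,1,0,0,0,0,0,0,1,0,0,0,0,0,0])

```text
t: 16.95
position: [498.6, 185.6, 95.8]
orientation: [0.814, 0.581, 0.0, 0.0]
wrist_force: [-2.7, -1.2, 11.4]
grip_width: 13.6
```

```bash
python3 f.py 8;python3 g.py 498.4 187.3 96 71
```

```text
t 17.35 F [-2.3  -0.93 11.06] +- [0.14 0.08 0.15] pos first/last [498.63 185.62  95.79] [498.65 185.61  95.8 ]
t 17.35 pos [498.65 185.61  95.8 ] xang 71.09 zaxis [ 0. -0. -1.] F [-2.35 -0.86 11.39] T [-0.17  0.49  0.01] w 13.94 q7 0.2944613768925346
shift tool [ 1.52 -0.78 -0.2 ]
rotvec deg [ 0.06 -0.01  0.09]
```

Call:
carry_out(plan=[1,-0.1,-0.4,0.3,0,0,0,1,0,0,0,0,0,0,1,0,0,0,0,0,0,1,0,0,0,0,0,0,1,0,0,0,0,0,0])

```text
t: 17.77
position: [498.6, 185.6, 95.6]
orientation: [0.814, 0.581, 0.001, 0.001]
wrist_force: [-1.6, -0.9, 10.5]
grip_width: 13.6
```

```bash
python3 f.py 6; python3 - <<'E'
from h import *
im=read_camera('side');cv2.imwrite('pics/side5.png',im)
from ov import ov
ov('pics/side5.png','pics/ov5.png',(175,135,295,225),(498.6,185.6,34.3,-19),(498.6,185.6),60.3)
E
```

```text
t 18.0667 F [-2.37 -1.01 11.49] +- [0.23 0.31 0.23] pos first/last [498.55 185.64  95.64] [498.54 185.65  95.64]
```

View pics/ov5.png

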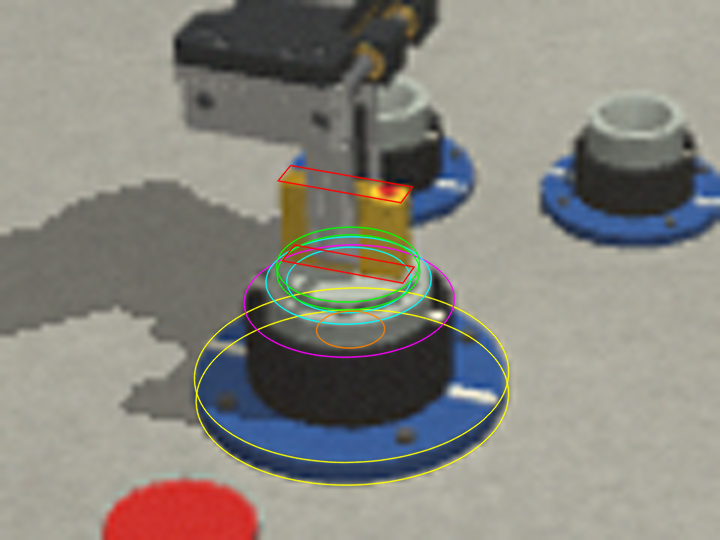

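The side picture shows the cone down in the cup: flange ring around (348,265), grip upright with the red dot at (388,190), in line with the stripes. The load is about 14.3 N, so the cup has sunk about 2.9 mm. Now I ease off toward F≈6 N (total about 8.7 N).

Call:
carry_out(plan=[1,0,0,-0.5,0,0,0,1,0,0,-0.5,0,0,0,1,0,0,-0.4,0,0,0,1,0,0,0,0,0,0,1,0,0,0,0,0,0])

```text
t: 18.53
position: [498.5, 185.6, 96.6]
orientation: [0.814, 0.581, 0.001, 0.0]
wrist_force: [-1.2, -0.5, 7.3]
grip_width: 13.8
```

```bash
python3 f.py 6;python3 g.py
```

```text
t 18.8333 F [-1.32 -0.65  7.  ] +- [0.28 0.16 0.14] pos first/last [498.53 185.62  96.57] [498.53 185.62  96.55]
t 18.83 pos [498.53 185.62  96.55] xang 71.09 zaxis [ 0.  0. -1.] F [-0.84 -0.56  6.7 ] T [-0.12  0.1  -0.01] w 13.84 q7 0.2951426167927298
```

Call:
carry_out(plan=[1,0,0,-0.3,0,0,0,1,0,0,0,0,0,0,1,0,0,0,0,0,-2,1,0,0,0,0,0,-2,1,0,0,0,0,0,-2,1,0,0,0,0,0,-2,1,0,0,0,0,0,-2,1,0,0,0,0,0,-2,1,0,0,0,0,0,0,1,0,0,0,0,0,0])

```text
t: 19.67
position: [498.5, 185.5, 96.7]
orientation: [0.749, 0.663, 0.0, 0.0]
wrist_force: [-0.9, -0.5, 6.0]
grip_width: 14.1
```

```bash
python3 f.py 4;python3 g.py
```

```text
t 19.8667 F [-1.26 -0.11  5.81] +- [0.1  0.13 0.08] pos first/last [498.49 185.45  96.7 ] [498.47 185.47  96.7 ]
t 19.87 pos [498.47 185.47  96.7 ] xang 83.02 zaxis [ 0.  0. -1.] F [-1.23 -0.14  5.74] T [-0.11  0.15 -0.24] w 13.94 q7 0.45319094791525305
```

Call:
carry_out(plan=[1,0,0,0,0,0,-2,1,0,0,0,0,0,-2,1,0,0,0,0,0,-2,1,0,0,0,0,0,-2,1,0,0,0,0,0,-1,1,0,0,0,0,0,0,1,0,0,0,0,0,0,1,0,0,0,0,0,0])

```text
t: 20.53
position: [498.5, 185.4, 96.7]
orientation: [0.695, 0.719, 0.0, 0.0]
wrist_force: [-0.9, -0.7, 5.8]
grip_width: 13.8
```

```bash
python3 f.py 4;python3 g.py;  python3 - <<'E'
from h import *
im=read_camera('side');cv2.imwrite('pics/side6.png',im)
from ov import ov
ov('pics/side6.png','pics/ov6.png',(175,135,295,225),(498.6,185.6,35.5,1.5),(498.6,185.6),61.5)
E
```

```text
t 20.7333 F [-0.96 -0.5   5.82] +- [0.17 0.21 0.22] pos first/last [498.53 185.41  96.71] [498.49 185.42  96.7 ]
t 20.73 pos [498.49 185.42  96.7 ] xang 92.02 zaxis [ 0. -0. -1.] F [-1.22 -0.14  6.15] T [-0.13  0.12 -0.33] w 13.68 q7 0.5735898914953786
```

View pics/ov6.png

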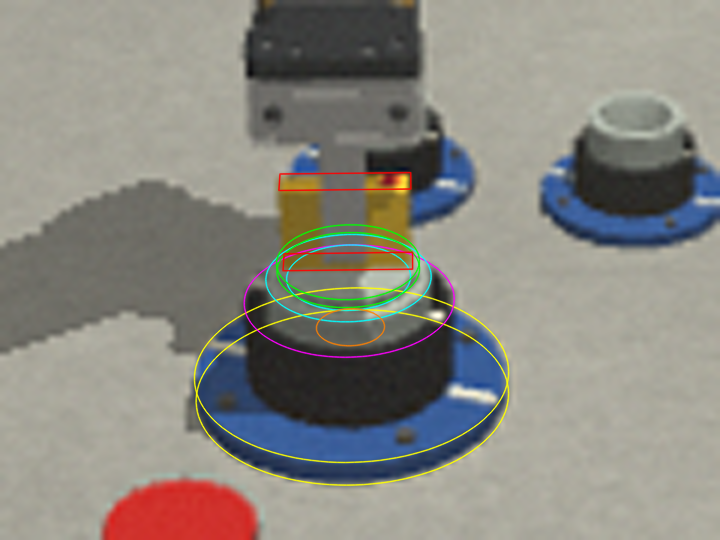

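The grip has turned with the tool (top edge level at row 180, red dot at (390,180)), about 20° anticlockwise of the line with the cup 1.7 mm down. Now clockwise by 41°.

Call:
carry_out(plan=[1,0,0,0,0,0,2,1,0,0,0,0,0,3,1,0,0,0,0,0,3,1,0,0,0,0,0,3,1,0,0,0,0,0,3,1,0,0,0,0,0,3,1,0,0,0,0,0,3,1,0,0,0,0,0,3,1,0,0,0,0,0,3,1,0,0,0,0,0,3,1,0,0,0,0,0,3,1,0,0,0,0,0,3,1,0,0,0,0,0,3,1,0,0,0,0,0,3,1,0,0,0,0,0,1,1,0,0,0,0,0,0,1,0,0,0,0,0,0,1,0,0,0,0,0,0])

```text
t: 22.28
position: [498.6, 185.8, 96.8]
orientation: [0.906, 0.424, 0.001, 0.0]
wrist_force: [-1.0, -0.4, 6.0]
grip_width: 13.5
```

```bash
python3 f.py 4;python3 g.py;  python3 - <<'E'
from h import *
im=read_camera('side');cv2.imwrite('pics/side7.png',im)
from ov import ov
ov('pics/side7.png','pics/ov7.png',(175,135,295,225),(498.6,185.6,35.5,-40),(498.6,185.6),61.5)
E
```

```text
t 22.4833 F [-1.17 -0.92  5.42] +- [0.08 0.19 0.17] pos first/last [498.55 185.75  96.74] [498.59 185.74  96.76]
t 22.48 pos [498.59 185.74  96.76] xang 50.16 zaxis [ 0.  0. -1.] F [-0.94 -1.02  5.26] T [-0.03  0.06  0.33] w 13.47 q7 0.024454401356659904
```

View pics/ov7.png

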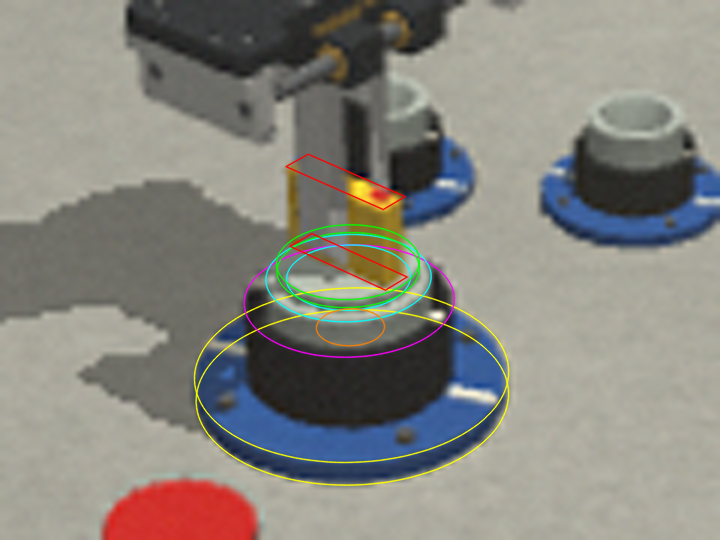

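About 21° clockwise, with the red dot at (380,196) and the cup about 1.65 mm down. Now back to the line.

Call:
carry_out(plan=[1,0,0,0,0,0,-3,1,0,0,0,0,0,-3,1,0,0,0,0,0,-3,1,0,0,0,0,0,-3,1,0,0,0,0,0,-3,1,0,0,0,0,0,-3,1,0,0,0,0,0,-2.9,1,0,0,0,0,0,0,1,0,0,0,0,0,0,1,0,0,-0.4,0,0,0,1,0,0,-0.4,0,0,0,1,0,0,-0.4,0,0,0,1,0,0,-0.2,0,0,0,1,0,0,0,0,0,0,1,0,0,0,0,0,0])

```text
t: 23.78
position: [498.5, 185.5, 97.6]
orientation: [0.814, 0.581, 0.0, 0.0]
wrist_force: [0.7, 0.3, 2.1]
grip_width: 13.7
```

```bash
python3 f.py 4;python3 g.py;  python3 - <<'E'
from h import *
im=read_camera('side');cv2.imwrite('pics/side8.png',im)
from ov import ov
ov('pics/side8.png','pics/ov8.png',(175,135,295,225),(498.6,185.6,36.5,-19),(498.6,185.6),62.5)
E
```

```text
t 23.9833 F [ 0.84 -0.    1.44] +- [0.35 0.17 0.16] pos first/last [498.43 185.55  97.59] [498.4  185.53  97.61]
t 23.98 pos [498.4  185.53  97.61] xang 70.99 zaxis [ 0.  0. -1.] F [0.73 0.34 1.81] T [ 0.01 -0.54 -0.22] w 13.83 q7 0.29480319352431944
```

View pics/ov8.png

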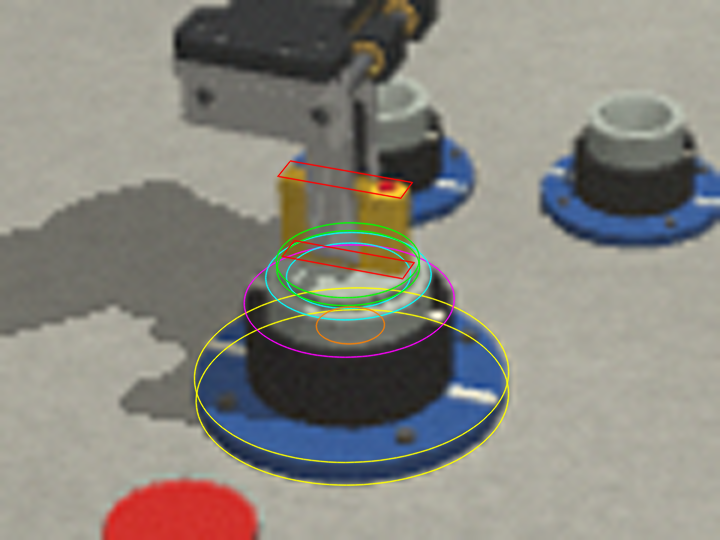

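Back on the line. A little more easing, then let go.

Call:
carry_out(plan=[1,0,0,-0.2,0,0,0,1,0,0,0,0,0,0,0.5,0,0,0,0,0,0,0.2,0,0,0,0,0,0,-0.2,0,0,0,0,0,0,-0.2,0,0,0,0,0,0,-0.2,0,0,0,0,0,0,-0.2,0,0,0,0,0,0,-0.2,0,0,0,0,0,0,-0.2,0,0,0,0,0,0,-0.2,0,0,0,0,0,0,-0.2,0,0,0,0,0,0])

```text
t: 25.03
position: [498.1, 185.5, 97.8]
orientation: [0.814, 0.581, 0.0, 0.0]
wrist_force: [-0.4, -0.5, -0.1]
grip_width: 56.4
```

```bash
python3 f.py 3;python3 g.py
```

```text
t 25.1833 F [-0.24  0.12 -0.17] +- [0.18 0.13 0.2 ] pos first/last [498.05 185.49  97.78] [498.09 185.49  97.79]
t 25.18 pos [498.09 185.49  97.79] xang 70.99 zaxis [ 0.  0. -1.] F [-0.29 -0.12 -0.55] T [ 0.04 -0.13  0.  ] w 56.07 q7 0.29507456891602707
```

Open at 56 mm and force-free. I'll retreat straight up, then aside so the top camera can see.

Call:
carry_out(plan=[-0.2,0,0,-5,0,0,0,-0.2,0,0,-15,0,0,0,-0.2,0,0,-25,0,0,0,-0.2,0,0,-30,0,0,0,-0.2,0,0,-30,0,0,0,-0.2,0,0,-15,0,0,0,-0.2,-25,10,0,0,0,0,-0.2,-25,10,0,0,0,0,-0.2,-25,10,0,0,0,0,-0.2,-25,10,0,0,0,0,-0.2,-25,10,0,0,0,0,-0.2,-25,10,0,0,0,0,-0.2,-25,10,0,0,0,0,-0.2,-25,10,0,0,0,0,-0.2,0,0,0,0,0,0,-0.2,0,0,0,0,0,0,-0.2,0,0,0,0,0,0,-0.2,0,0,0,0,0,0])

```text
t: 26.68
position: [508.6, -28.1, 218.1]
orientation: [0.814, 0.582, 0.0, -0.0]
wrist_force: [0.6, 0.3, 0.3]
grip_width: 56.4
```

```bash
python3 g.py;  python3 - <<'E'
from h import *
im=read_camera('side');cv2.imwrite('pics/side9.png',im)
t=read_camera('top');cv2.imwrite('pics/top9.png',t)
from ov import ov
ov('pics/side9.png','pics/ov9.png',(175,135,295,225),(498.6,185.6,36.7,-19),(498.6,185.6),62.7)
cv2.imwrite('pics/top9c.png',cv2.hconcat([cv2.resize(t[230:310,180:270],None,fx=4.4,fy=4.4,interpolation=2),cv2.resize(im[155:235,190:280],None,fx=4.4,fy=4.4,interpolation=2)]))
a=cv2.hconcat([cv2.resize(im,(400,300)),cv2.resize(t,(400,300))]);cv2.imwrite('pics/all9.png',a)
E
```

```text
t 26.68 pos [508.58 -28.07 218.11] xang 71.12 zaxis [ 0.  0. -1.] F [0.63 0.35 0.34] T [ 0.02 -0.09 -0.02] w 56.42 q7 0.8383715271673327
```

View pics/top9c.png

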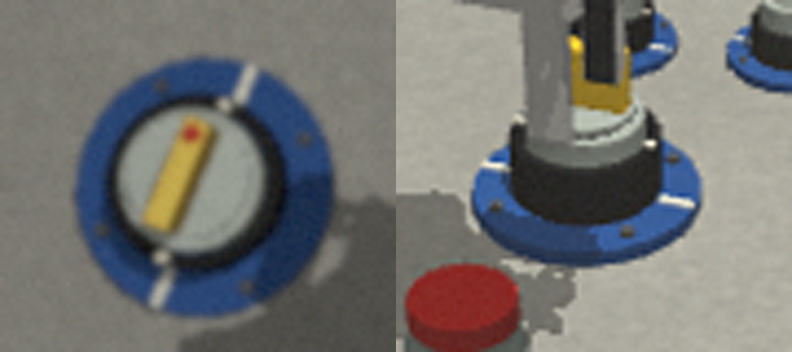

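View pics/all9.png

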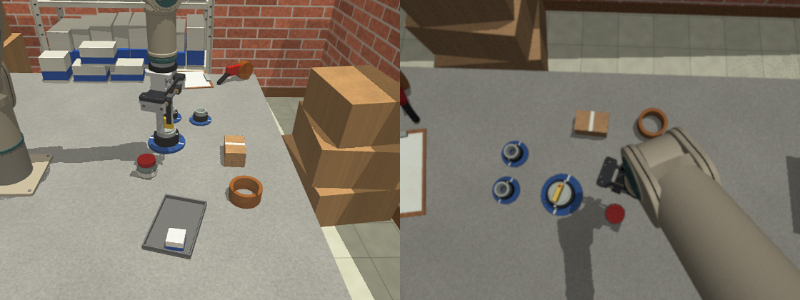

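View pics/ov9.png

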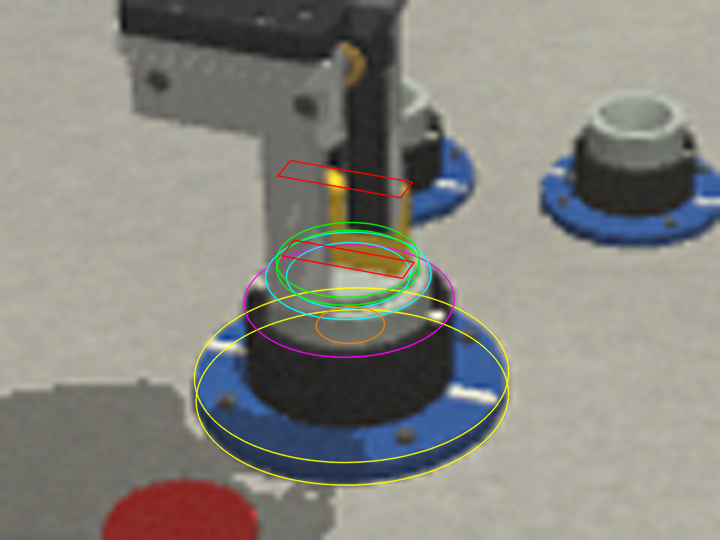

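The top crop shows the cone centred in the cup. The grip runs from about (158,228) to (200,125), parallel to the line through the stripes at (250,75) and (160,295). The tin, cartons and tape roll are where they were. Handing in.

```bash
python3 -c "
from workcell import hand_in
print(hand_in())"
```

```text
the job is handed in; nothing more can be done
None
```

The cone is seated in the checking stand's cup and let go with its grip on the white line. I handed in at about t = 27 s of the 58 s allowed; no verdict was reported.

- **Seating:** the first contact was off-centre, with the cup pushing the cone sideways at about 3 N. I shifted the cone about 1.7 mm by feel until it hung free, then lowered it into the cup.
- **Pressing home:** the push peaked at about 11.5 N. Taking the cone's weight as 2.8 N, the total was about 14.3 N, so the cup gave about 2.9 mm. That depth comes from force and height readings, because the cup joint itself cannot be read.
- **Rocking:** I eased off to a total load of 8.2–8.6 N, about 1.65–1.7 mm of cup travel. The cone then turned about 21° anticlockwise and about 21° clockwise of the line, following the tool, with a resisting moment of about 0.33 N m.
- **Last checks:** the top picture shows the cone centred and its grip parallel to the stripes to within about 1°. The side view was partly hidden by the gripper. The wrist force was near zero after release, the gripper is well clear, and the cartons, tin and tape roll look unmoved.
- **Disagreements:** the cameras first put the stand's axis at y of about 187, while the cone settled at about 185.6. In the side view, the model outlines of cone and foot lay slightly lower (under 1 pixel) than the picture. Both are within the calibration tolerance of about 2 mm.

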